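# Walk the lamp box round to the fence

## Task

The heavy grey lamp box stands askew on the bench. Without gripping, lifting or tipping it, walk it round with steady pushes of the fingertips until the face with the round window lies flat against the straight side of the low fence, wholly within the fence's length. Leave the other things where they stand, and finish clear of everything.

Things in the scene. Friction and masses are not known exactly. Their poses are not given: they have to be found in the camera images.
- lampbox: Heavy grey metal lamp box, loose: a block 100 (its x) x 120 (its y) x 50 mm high, about 0.85 kg; slides under a push of roughly 2 to 8 N, stays where left. Origin: centre of the underside; z up. Its front, with the window, is its +x side. Four dark ribs (to 54 mm height) cross the rear half of its top. At the start it looks 40 to 86 degrees anticlockwise (from above) of straight at the fence.
- lamp_window (a point): Centre of the round brass-rimmed window (33 mm across, flush) in the flat 120 mm wide front face of the lamp box, 32 mm above the table.
- front_left (a point): Left end of the lamp box's front face (at its own x +50 mm, y +60 mm), 8 mm above the table.
- front_right (a point): Right end of the lamp box's front face (at its own x +50 mm, y -60 mm), 8 mm above the table.
- fence: Low straight aluminium angle fixed to the table, 300 mm long (its y), wall 16 mm high and 12 mm thick. Origin: table height, middle of its straight working face, the side towards the robot (plane x = 0 of its frame). Its x axis points away from the robot: the lamp box starts clear of it on the negative x side; its foot flange (5 mm high) reaches x = +36 mm.
- globe: Bystander, loose, to be left alone: small blue globe on a wooden foot, 64 mm across and 88 mm tall. Origin: centre of the underside.
- brass_mass: Bystander, loose, to be left alone: brass cylinder, 42 mm across and 32 mm tall. Origin: centre of the underside.
- jar: Bystander, loose, to be left alone: amber glass jar, 54 mm across and 85 mm tall. Origin: centre of the underside.
- slide_box: Bystander, loose, to be left alone: wooden slide box, 55 x 85 x 35 mm. Origin: centre of the underside.
- lens: Bystander, loose, to be left alone: round lens upright on a small black foot 35 x 50 mm, 92 mm tall. Origin: centre of the underside.
- eraser: Bystander, loose, to be left alone: rubber eraser, 50 x 24 x 16 mm. Origin: centre of the underside.
There are look-alikes about, which are no part of the job. Several things look just like the lampbox: the one meant starts farthest from the robot's base.

How it is judged (in metres and radians):
At the end, for the whole second after the job is handed in: Both ends of the window face are within 5 mm of the fence's working face, the window is within 92 mm of the fence's middle along it, the box stands flat on the table and at rest, and every bystander is upright and within 20 mm of where it began (x of front_left in the frame of fence between -0.005 and 0.004 m and x of front_right in the frame of fence between -0.005 and 0.004 m and y of lamp_window in the frame of fence between -0.092 and 0.092 m and height (world z) of lampbox below 0.004 m and angle between lampbox's own z axis and vertical below 0.05 rad and linear speed of lampbox below 0.01 m/s and angular speed of lampbox below 0.05 rad/s and distance of each of globe, brass_mass, jar, slide_box, lens, eraser from where it was at the start of the episode below 0.02 m and angle between each of globe, brass_mass, jar, slide_box, lens, eraser's own z axis and vertical below 0.3 rad); the robot touches nothing.
It fails at once if the lamp box is lifted off the table or tipped (height (world z) of lampbox above 0.008 m or angle between lampbox's own z axis and vertical above 0.15 rad).
It fails at once if the lamp box is struck so that it shoots across the table (faster than 0.6 m/s) (linear speed of lampbox above 0.6 m/s).
It fails at once if a bystander is moved more than 20 mm or tipped over (distance of any of globe, brass_mass, jar, slide_box, lens, eraser from where it was at the start of the episode above 0.02 m or angle between any of globe, brass_mass, jar, slide_box, lens, eraser's own z axis and vertical above 0.5 rad).
It also fails if it takes over 72 s, if anything falls off the work surface, if the arm or the gripper's body presses on something with over 40 N, if the wrist force passes 120 N, or if a joint passes its speed limit or range.

## Robot

A 6-joint arm with a two-finger parallel gripper is mounted at the origin on the work surface. World frame = base frame: x ahead of the robot, y to its left, z up, the work surface at z = 0. Lengths are in m, angles in degrees, forces in N, time in s.
With the tool pointing down it reaches from about 0.35 to 0.875 m from the base axis. Payload 4.2 kg.
Tool frame: the origin (TCP) lies midway between the tips of the shut fingers; the grasp point (between the pads) lies 19 mm behind it; z points along the fingers, y is the line along which they close (so a half turn about z gives the same grasp; the last joint's range is limited). The gripper opens to 87 mm and grips with 3 to 60 N. Pads are 19 mm wide; open, the fingers measure 117 mm over their backs; the gripper's body (75 mm by 190 mm) begins 51 mm behind the grasp point.
Start: joints at [83.171, 22.042, 0.453, 0, -68.411, -14.817], TCP at [0.231, 0.581, 0.223] pointing down, gripper open.
Joint ranges: [-179.83, 179.83], [-69.29, 118.12], [-61.27, 80.66], [-181.25, 117.63], [-171.15, -9.14], [-177.46, 177.46]. Speed limits (degrees/s): [159.86, 159.86, 180, 180, 180, 180].

## Interface

Orientations are given as [roll, pitch, yaw] about the fixed x, y, z axes, in that order (R = Rz(yaw) Ry(pitch) Rx(roll)).
In Python, from workcell import env gives the robot as it stands. The module is installed in compiled form; this text tells all that it offers. Calls block until the motion is done:
- env.goto(position, orientation): joint-space move of the TCP to a pose.
- env.move_straight(position, rotation=None, rate=0.15, force_limit=None): straight line of the TCP; rotation=None keeps the orientation; rate is the mean speed in m/s. With force_limit (N) it stops when the force on the tool has changed by that much, and returns True; else False.
- env.set_joints(angles): joint-space move.
- env.gripper_to(opening, grasp_force=None): opening from 0.0 (shut) to 1.0 (fully open); grasp_force is the grip in N (None keeps the last); returns when the fingers have stopped.
- env.dwell(seconds).
- env.inverse_kinematics(position, orientation): joint angles nearest the present ones, or None.
- env.read_state(): the state.
- env.grab_frame(name): name is "side" or "top"; returns a dict with "image" (420x560x3 uint8, blue, green, red), "fx", "fy", "cx", "cy" (pixels), "D" ([k1, k2, p1, p2, k3] as OpenCV has them; the pictures are not rectified), "position" and "orientation" of the camera in the world. Camera axes: x right, y up, looking along -z (the intrinsics and any distortion apply to the point x, -y, -z); pixel columns grow to the right and rows downward; lengths in m; the calibration is good to about 2 mm. A picture is of the moment at which its call begins. There is no depth.
A pose or a line that the arm cannot do raises env.Unreachable and nothing moves.
- env.close_job(): hands the job in; it is judged then, once.
Trained networks look in a picture, given as the dict that the camera call returned (one of the last four; its "shot" number tells which), for a name from the list of things; names that differ only in an ending like _2 or _b are one class to them, and where a whole thing is asked for, a point or a joint stands for the part that bears it (a point fixed in the world has none). Each returns a list of dicts, best first, with "score" (0 to 1); they miss things now and then, are a little off and sometimes report something else, mostly with a low value. They report only what shows in the picture. A call takes as long as a camera call. They do not tell look-alikes from the thing itself.
- env.search_frame(picture, thing): "xyz" ([x, y, z] in m, in world coordinates, good to about 4 mm: the middle of the surface that is visible of it).
- env.trace(picture, thing): "mask" (420x560 bool, what is visible of it).
The state is a dict: "clock": time; "joint_positions": joint angles; "qvel": joint speeds; "joint_torque": joint torques, N m; "position": TCP position; "tool_rot": TCP orientation; "force": force on the tool from outside, world axes, zero at the start; "wrist_torque": the same for the moment, N m; "opening": opening from 0.0 (shut) to 1.0 (fully open); "finger_force": force on a finger pad.
Only numpy, scipy, OpenCV 4.12 (cv2) and the standard library are available. Lean on these libraries where they do the work, as an engineer would, in place of code of your own. Each camera call takes 0.05 s, during which the arm holds its last target. There are 200 camera calls.

## Working session

There is one attempt and no reset: what is moved stays moved. The work goes in short steps, each a Python script; the robot and the scene stay as the last script left them, time stands still between calls to the robot, and variables do not carry over. Pictures are saved under pics/ and viewed, at most 10 in all, crops included, and the job is handed in when it is done.

```bash
mkdir -p pics; python3 - <<'E'
from workcell import env
import cv2
for n in("top","side"):
    p=env.grab_frame(n); cv2.imwrite(f"pics/{n}0.png",p["image"])
    print(n,p["position"],p["orientation"],p["fx"],p["cx"],p["cy"],p["D"])
    for t in["lampbox","lamp_window","fence","globe","brass_mass","jar","slide_box","lens","eraser"]:
        print(t,[([round(float(v),3) for v in d["xyz"]],round(float(d["score"]),2)) for d in env.search_frame(p,t)])
print(env.read_state()["clock"],env.read_state()["tool_rot"])
E
```

```text
top [0.33941135 0.01850744 1.32841176] [  6.56226278  -0.82362059 -88.78335087] 479.59401717162484 277.43358319125826 208.9601138513882 [-0.04466576  0.          0.          0.          0.        ]
lampbox [([0.521, 0.05, 0.049], 0.96), ([0.343, -0.089, 0.052], 0.87), ([0.215, 0.35, 0.049], 0.76), ([0.323, 0.153, 0.049], 0.62), ([0.451, -0.24, 0.088], 0.53), ([0.747, -0.087, 0.017], 0.49)]
lamp_window [([0.324, 0.15, 0.05], 0.94), ([0.223, 0.347, 0.053], 0.94), ([0.522, 0.047, 0.054], 0.73), ([0.343, -0.09, 0.051], 0.68)]
fence [([0.708, -0.013, 0.004], 0.9)]
globe [([0.602, 0.264, 0.077], 0.59), ([0.521, 0.05, 0.051], 0.48)]
brass_mass [([0.587, -0.211, 0.033], 0.57)]
jar [([0.448, -0.238, 0.087], 0.71)]
slide_box [([0.782, 0.061, 0.039], 0.55)]
lens [([0.745, -0.089, 0.018], 0.6), ([0.522, 0.054, 0.049], 0.41)]
eraser [([0.542, 0.294, 0.014], 0.44)]
side [ 0.39605761 -0.75295545  0.90899761] [42.67929714 -0.41841396 -8.77930744] 447.05158623988297 285.75004879734473 212.77856789491955 [-0.01301652  0.          0.          0.          0.        ]
lampbox [([0.52, 0.035, 0.053], 0.91), ([0.347, -0.11, 0.046], 0.8), ([0.322, 0.125, 0.05], 0.75), ([0.218, 0.326, 0.048], 0.75)]
lamp_window [([0.344, -0.11, 0.05], 0.95), ([0.325, 0.128, 0.048], 0.85), ([0.52, 0.032, 0.05], 0.81), ([0.215, 0.331, 0.051], 0.78)]
fence [([0.712, -0.031, 0.008], 0.56)]
globe [([0.611, 0.256, 0.056], 0.67)]
brass_mass [([0.589, -0.216, 0.035], 0.55)]
jar [([0.447, -0.261, 0.072], 0.66)]
slide_box [([0.785, 0.05, 0.039], 0.87)]
lens [([0.75, -0.1, 0.009], 0.79), ([0.515, 0.035, 0.051], 0.38)]
eraser []
1.0 [ 1.79999192e+02 -3.87999389e-04 -2.16466634e+01]
```

View pics/top0.png

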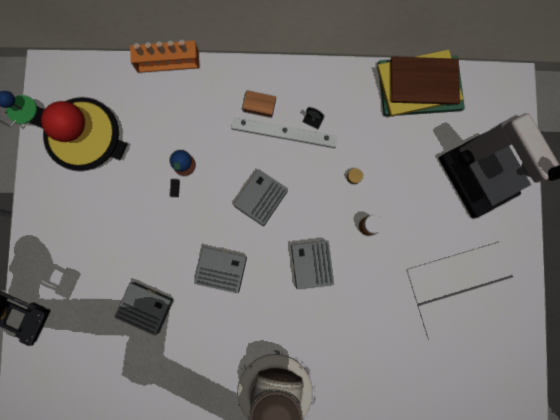

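View pics/side0.png

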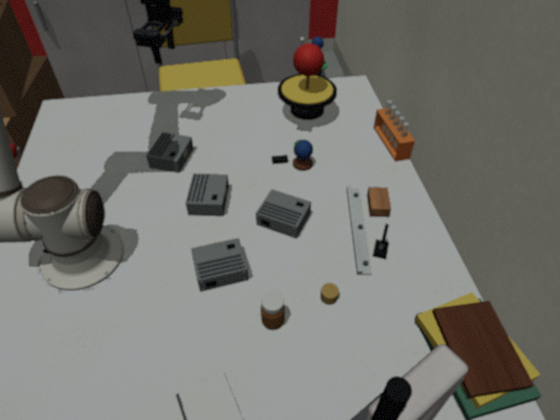

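Look-alikes in the top picture: (260,197) at ~(0.52,0.05), (220,268) at (0.32,0.15), (311,263) at (0.34,-0.09) and (144,307) at (0.22,0.35). The farthest from the base is (260,197), 0.52 m away. The jar is at (370,225), the brass mass at (355,176), the globe at (181,160), the eraser at (174,188), the slide box at (259,103) and the lens at (313,117). The last two are behind the fence, which runs from (233,124) to (337,141).

```bash
cat > h.py <<'E'
from workcell import env
import cv2, numpy as np
from scipy.spatial.transform import Rotation as R
from scipy.optimize import least_squares
def K(p): return np.array([[p["fx"],0,p["cx"]],[0,p["fy"],p["cy"]],[0,0,1.]]),np.array(p["D"],float)
def rot(p): return R.from_euler("xyz",p["orientation"],degrees=True).as_matrix()
def unproj(p,uv,z):
    k,D=K(p); n=cv2.undistortPoints(np.array(uv,float).reshape(-1,1,2),k,D)[:,0]
    d=np.c_[n[:,0],-n[:,1],-np.ones(len(n))]@rot(p).T; o=np.array(p["position"])
    return o+d*((z-o[2])/d[:,2])[:,None]
def proj(p,X):
    c=(np.atleast_2d(X)-p["position"])@rot(p); k,D=K(p)
    return cv2.projectPoints(np.c_[c[:,0],-c[:,1],-c[:,2]],np.zeros(3),np.zeros(3),k,D)[0][:,0]
def pick(p,thing,near):
    near=np.array(near); best=None
    for d in env.trace(p,thing):
        v,u=np.nonzero(d["mask"])
        if len(u)<50: continue
        e=np.linalg.norm(unproj(p,[[u.mean(),v.mean()]],0.04)[0,:2]-near)
        if best is None or e<best[0]: best=(e,d["mask"])
    return best[1] if best and best[0]<.1 else None
def block(x,y,a,l,w,h):
    a=np.radians(a);c,s=np.cos(a),np.sin(a)
    return np.array([[x+c*i-s*j,y+s*i+c*j,z] for z in(0,h) for i,j in((l,w),(-l,w),(-l,-w),(l,-w))])
def fit(pm,x0,l=.05,w=.06,h=.05,off=0.):
    """fit a block silhouette (x,y,yaw) to masks by contour distance"""
    data=[]
    for p,m in pm:
        c=max(cv2.findContours(m.astype(np.uint8),cv2.RETR_EXTERNAL,cv2.CHAIN_APPROX_NONE)[0],key=cv2.contourArea)
        data.append((p,cv2.convexHull(c),c[:,0].astype(float)))
    def f(q):
        r=[]
        for p,_,c in data:
            a=np.radians(q[2]); X=block(q[0]+off*np.cos(a),q[1]+off*np.sin(a),q[2],l,w,h)
            hull=cv2.convexHull(proj(p,X).astype(np.float32))
            r+=[cv2.pointPolygonTest(hull,(float(u),float(v)),True)-.5 for u,v in c]
        return r
    s=least_squares(f,x0,x_scale=[.01,.01,5],diff_step=1e-4,loss="soft_l1")
    return s.x,np.sqrt(np.mean(np.square(f(s.x))))
E
python3 - <<'E'
from h import *
t=env.grab_frame("top"); s=env.grab_frame("side")
m=[(p,pick(p,"lampbox",(.52,.045))) for p in(t,s)]
for sel in (m,m[:1],m[1:]):
    sel=[q for q in sel if q[1] is not None]
    if sel:
      for a0 in(35,60): print("box",fit(sel,[.52,.04,a0]))
f=[(p,pick(p,"fence",(.71,-.02))) for p in(t,s)]
for p,mm in f:
    if mm is None: print("none");continue
    v,u=np.nonzero(mm); print(mm.sum(), cv2.minAreaRect(np.c_[u,v].astype(np.float32)))
    b=cv2.boxPoints(cv2.minAreaRect(np.c_[u,v].astype(np.float32)))
    print(b.round(1).tolist()); print(unproj(p,b,.016)[:,:2].round(4).tolist(), unproj(p,b,.005)[:,:2].round(4).tolist())
cv2.imwrite("pics/c1.png",np.hstack([cv2.resize(t["image"][90:240,215:345],None,fx=3,fy=3,interpolation=2),cv2.resize(s["image"][160:310,240:375],None,fx=3,fy=3,interpolation=2)]))
E
```

```text
box (array([5.20950739e-01, 5.16747050e-02, 5.78109677e+01]), np.float64(0.7089551831988742))
box (array([5.20951225e-01, 5.16667508e-02, 5.78062033e+01]), np.float64(0.7090107673515395))
box (array([5.21760903e-01, 5.06609125e-02, 5.73673705e+01]), np.float64(0.4413350609178371))
box (array([5.21761563e-01, 5.06585168e-02, 5.73672750e+01]), np.float64(0.44135042922896833))
box (array([5.20448152e-01, 5.33702391e-02, 5.83917736e+01]), np.float64(0.749495546160539))
box (array([5.20447923e-01, 5.33711628e-02, 5.83885892e+01]), np.float64(0.7494831445584248))
none
1229 ((357.6400146484375, 229.97999572753906), (90.08540344238281, 14.8492431640625), 81.8698959350586)
[[343.8999938964844, 186.39999389648438], [358.6000061035156, 184.3000030517578], [371.3999938964844, 273.5], [356.70001220703125, 275.6000061035156]]
[[0.7096, 0.1373], [0.7538, 0.1397], [0.7027, -0.168], [0.6658, -0.1687]] [[0.7134, 0.1483], [0.7582, 0.1507], [0.7064, -0.1608], [0.6691, -0.1615]]
```

View pics/c1.png

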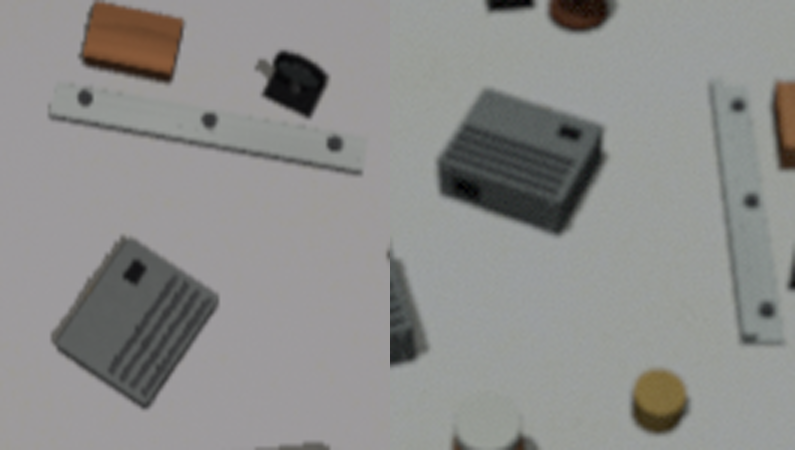

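The top crop shows the target box with its ribs to the lower right and its front face to the upper left, edge (52,338)-(125,237), so yaw is about 57.5°. The fence's working edge is its lower one, (50,115)-(361,172) in the crop. Next I'll measure the fence edge at subpixel level.

```bash
python3 - <<'E'
from h import *
t=env.grab_frame("top"); s=env.grab_frame("side")
def edges(p,a,b,side):
    g=cv2.cvtColor(p["image"],cv2.COLOR_BGR2GRAY).astype(np.float32)
    a,b=np.array(a,float),np.array(b,float); d=(b-a)/np.linalg.norm(b-a); n=np.array([-d[1],d[0]])*side
    T=np.arange(4,np.linalg.norm(b-a)-4,1.); S=np.arange(-9,9,.25)
    P=a+d*T[:,None,None]+n*S[None,:,None]
    I=cv2.remap(g,P[...,0].astype(np.float32),P[...,1].astype(np.float32),cv2.INTER_LINEAR)
    G=np.gradient(cv2.GaussianBlur(I,(5,1),0),axis=1); out=[]
    print("mean prof",I.mean(0)[::3].round().astype(int).tolist())
    for name,k in(("fall",G.argmin(1)),("rise",G.argmax(1))):
        uv=a+d*T[:,None]+n*S[k][:,None]
        vx,vy,x0,y0=cv2.fitLine(uv.astype(np.float32),cv2.DIST_HUBER,0,.01,.01).ravel()
        L=[[x0+vx*q,y0+vy*q] for q in(-40,40)]
        for z in(0,.016):
            A=unproj(p,L,z)[:,:2]; D=A[0]-A[1]; D*=np.sign(D[1])
            ang=np.degrees(np.arctan2(D[1],D[0]))-90; th=np.radians(ang); nn=np.array([np.cos(th),np.sin(th)])
            print(name,z,"yaw",ang.round(2),"n.x",(A[0]@nn).round(4))
edges(t,(232,128.5),(335,147),1)   # normal pointing down, wall->table
edges(s,(347,187),(357.5,272),1)   # normal pointing left
for p,uvs in((t,[[231.5,128.5],[335.5,147.5]]),(s,[[346.6,187],[357,273]])):
    print(unproj(p,uvs,0)[:,:2].round(4).tolist(),unproj(p,uvs,.016)[:,:2].round(4).tolist())
E
```

```text
mean prof [136, 134, 134, 136, 140, 144, 147, 147, 148, 146, 137, 116, 97, 108, 134, 150, 154, 154, 155, 155, 154, 155, 154, 154]
fall 0 yaw -9.05 n.x 0.6918
fall 0.016 yaw -9.05 n.x 0.6875
rise 0 yaw -9.16 n.x 0.6864
rise 0.016 yaw -9.16 n.x 0.6821
mean prof [128, 126, 127, 129, 133, 137, 139, 140, 141, 141, 139, 132, 120, 116, 128, 144, 153, 156, 156, 156, 155, 155, 155, 155]
fall 0 yaw -9.01 n.x 0.6918
fall 0.016 yaw -9.01 n.x 0.6886
rise 0 yaw -8.91 n.x 0.6862
rise 0.016 yaw -8.91 n.x 0.683
[[0.7199, 0.1382], [0.672, -0.1584]] [[0.7153, 0.1367], [0.668, -0.1563]]
[[0.7224, 0.1498], [0.6735, -0.1508]] [[0.7166, 0.1339], [0.6686, -0.1614]]
```

```bash
cat >> h.py <<'E'
FY=-9.05; FO=np.array([.6945,-.0118])
def measure(x0,need=1):
    t=env.grab_frame("top"); s=env.grab_frame("side"); C=[]
    for p in(t,s):
        m=pick(p,"lampbox",x0[:2])
        if m is not None: C.append((p,m))
    r=[fit([c],x0) for c in C]
    print("  views",[(q[0].round(4).tolist(),round(q[1],2)) for q in r])
    ok=[c for c,q in zip(C,r) if q[1]<1.3]
    q=fit(ok,x0); rel=infence(q[0]); print("box",q[0].round(4),"res",round(q[1],2),"fence xy,ang",rel.round(4),"t",env.read_state()["clock"])
    return q[0]
def infence(b):
    a=np.radians(FY); d=np.array(b[:2])-FO; c,s=np.cos(a),np.sin(a)
    return np.array([c*d[0]+s*d[1],-s*d[0]+c*d[1],b[2]-FY])
def loc(b,i,j):
    a=np.radians(b[2]); c,s=np.cos(a),np.sin(a); return np.array([b[0]+c*i-s*j,b[1]+s*i+c*j])
def ori(yaw):
    yaw=(yaw+180)%360-180; return [180,0,yaw]
def best_yaw(xy,z,yaw):
    q0=np.array(env.read_state()["joint_positions"]); c=[]
    for y in(yaw,yaw+180):
        q=env.inverse_kinematics([*xy,z],ori(y))
        if q is not None: c.append((np.abs(np.array(q)-q0).max(),y))
    return min(c)[1]
Z=.025
def approach(xy,yaw,hi=.13):
    p=env.read_state()["position"]
    if p[2]<hi-.01: env.move_straight([p[0],p[1],hi],rate=.2)
    y=best_yaw(xy,hi,yaw); env.goto([*xy,hi],ori(y)); env.move_straight([*xy,Z],rate=.15)
    return y
E
python3 - <<'E'
from h import *
b=measure([.521,.051,57.6])
env.gripper_to(0)
a=loc(b,.038,.06+.03); e=loc(b,.038,.06+.0095-.03)
approach(a,b[2]-90); print(env.read_state()["clock"],env.read_state()["force"])
print(env.move_straight([*e,Z],rate=.05,force_limit=20),env.read_state()["force"])
k=loc(b,.038,.06+.05); env.move_straight([*k,Z],rate=.15)
b=measure([*loc(b,0,-.017),b[2]-19])
np.save("b.npy",b)
E
```

```text
views [([0.521, 0.0499, 57.6391], np.float64(0.38)), ([0.5194, 0.0527, 57.2804], np.float64(0.43))]
box [5.20100e-01 5.11000e-02 5.74967e+01] res 0.55 fence xy,ang [-1.82100e-01  3.47000e-02  6.65467e+01] t 1.6
5.8417 [-0.64970807  0.52830592 -0.64730101]
False [-2.80790926  3.73992988  2.64309323]
  views [([0.538, 0.0292, 48.6917], np.float64(0.62)), ([0.5369, 0.032, 48.258], np.float64(0.73))]
box [5.37500e-01 3.03000e-02 4.84271e+01] res 0.78 fence xy,ang [-1.61700e-01  1.69000e-02  5.74771e+01] t 7.8167
```

```bash
cat >> h.py <<'E'
def turn(b,x=.032,dep=.03,lead=12,tilt=25):
    L=np.radians(lead); d=.06+.0149
    a0=np.array([x,d+.012]); step=lambda s: a0+s*np.array([-np.sin(L),-np.cos(L)])
    y=approach(loc(b,*a0),b[2]-90-tilt)
    hit=env.move_straight([*loc(b,*step(.012+dep)),Z],rate=.05,force_limit=20)
    print("hit",hit,"F",np.round(env.read_state()["force"],1))
    env.move_straight([*loc(b,*(step(.012+dep)+[0.01,.05])),Z],rate=.15)
    return measure([*loc(b,0,-.55*dep),b[2]-450*dep])
E
python3 - <<'E'
from h import *
b=np.load("b.npy")
for i in range(2):
    b=turn(b); np.save("b.npy",b)
E
```

```text
hit False F [-0.6  4.   1.8]
  views [([0.5484, 0.0053, 41.2942], np.float64(0.5)), ([0.5469, 0.0076, 42.3586], np.float64(0.35))]
box [5.47500e-01 6.30000e-03 4.17984e+01] res 0.54 fence xy,ang [-1.48000e-01 -5.20000e-03  5.08484e+01] t 11.5583
hit False F [-0.3  5.6  1.3]
  views [([0.5567, -0.0193, 35.3854], np.float64(0.5)), ([0.5548, -0.0171, 35.7916], np.float64(0.53))]
box [ 5.55700e-01 -1.83000e-02  3.53668e+01] res 0.62 fence xy,ang [-1.36000e-01 -2.83000e-02  4.44168e+01] t 15.0333
```

Pushing on the left face shoves the box more than it turns it, because friction cuts the lever arm. I'll switch to the rear face near its left end and push along the natural arc.

```bash
cat >> h.py <<'E'
def turn2(b,y=.038,dep=.035,lead=22,tilt=28):
    u=np.array([np.cos(np.radians(lead)),np.sin(np.radians(lead))])
    a0=np.array([-.05-.0155,y])-.012*u
    approach(loc(b,*a0),b[2]-tilt)
    hit=env.move_straight([*loc(b,*(a0+u*(.012+dep))),Z],rate=.05,force_limit=20)
    print("hit",hit,"F",np.round(env.read_state()["force"],1))
    env.move_straight([*loc(b,*(a0+u*(.012+dep)+[-.06,0])),Z],rate=.15)
    return measure([*loc(b,.35*dep,0),b[2]-450*dep])
E
python3 - <<'E'
from h import *
b=np.load("b.npy")
b=turn2(b); np.save("b.npy",b)
E
```

```text
hit False F [-4.3 -2.5  3.3]
  views [([0.5761, -0.0086, 19.4171], np.float64(2.64)), ([0.5654, -0.0089, 12.9581], np.float64(1.3))]
box [ 5.65400e-01 -8.90000e-03  1.29581e+01] res 1.3 fence xy,ang [-1.28000e-01 -1.75000e-02  2.20081e+01] t 19.7417
```

```bash
python3 - <<'E'
from h import *
b=np.load("b.npy"); p=env.read_state()["position"]
env.move_straight([p[0]-.06,p[1]+.12,.14],rate=.2)
b=measure(b); np.save("b.npy",b)
E
```

```text
views [([0.5675, -0.0112, 17.556], np.float64(0.37)), ([0.5659, -0.0088, 17.035], np.float64(0.66))]
box [ 5.66800e-01 -1.04000e-02  1.73183e+01] res 0.62 fence xy,ang [-1.26400e-01 -1.88000e-02  2.63683e+01] t 20.975
```

```bash
sed -i 's/^    return measure(\[\*loc(b,.35/    p=env.read_state()["position"]; env.move_straight([p[0]-.03,p[1]+.12,.14],rate=.2)\n&/' h.py; python3 - <<'E'
from h import *
b=np.load("b.npy")
b=turn2(b,dep=.046,lead=19); np.save("b.npy",b)
E
```

```text
hit False F [-3.2  0.2 -1.9]
  views [([0.5875, -0.0079, -6.6447], np.float64(0.47)), ([0.5856, -0.0035, -6.5897], np.float64(0.75))]
box [ 5.8630e-01 -6.5000e-03 -6.6718e+00] res 0.84 fence xy,ang [-0.1077 -0.0118  2.3782] t 25.4583
```

```bash
python3 - <<'E'
from h import *
b=np.load("b.npy"); F=[*FO,FY]; y=infence(b)[1]
env.gripper_to(.85)
approach(loc(F,-.190,y),FY)
print(env.move_straight([*loc(F,-.118,y),Z],rate=.05,force_limit=30),np.round(env.read_state()["force"],1))
print(env.move_straight([*loc(F,-.098,y),Z],rate=.02,force_limit=22),np.round(env.read_state()["force"],1),infence([*env.read_state()["position"][:2],0]))
env.move_straight([*loc(F,-.17,y),Z],rate=.1)
env.move_straight([*loc(F,-.26,y+.1),.16],rate=.2)
env.goto([.35,.25,.25],ori(-20)) 
b=measure([*loc(F,-.05,y),FY]); np.save("b.npy",b)
t=env.grab_frame("top"); s=env.grab_frame("side")
cv2.imwrite("pics/end.png",np.hstack([cv2.resize(t["image"][80:250,160:390],None,fx=1.7,fy=1.7,interpolation=2),cv2.resize(s["image"][130:300,250:430],None,fx=1.7,fy=1.7,interpolation=2)]))
for n in["globe","brass_mass","jar","slide_box","lens","eraser"]:
    print(n,[[np.round(d["xyz"],3).tolist() for d in env.search_frame(p,n)[:1]] for p in(t,s)])
E
```

```text
False [-9.1  1.1  6.6]
True [ 0.1  0.9 -0.4] [-0.11188204 -0.01405776  9.05      ]
  views [([0.6414, -0.0199, -9.5367], np.float64(0.76)), ([0.6424, -0.0163, -8.6722], np.float64(0.64))]
box [ 0.6418 -0.0189 -8.9984] res 0.8 fence xy,ang [-0.051  -0.0153  0.0516] t 34.8833
globe [[[0.604, 0.261, 0.079]], [[0.61, 0.253, 0.052]]]
brass_mass [[[0.585, -0.209, 0.029]], [[0.589, -0.217, 0.034]]]
jar [[[0.451, -0.242, 0.085]], [[0.449, -0.261, 0.07]]]
slide_box [[[0.783, 0.06, 0.041]], [[0.783, 0.047, 0.039]]]
lens [[[0.746, -0.085, 0.018]], [[0.75, -0.103, 0.012]]]
eraser [[[0.448, -0.239, 0.088]], [[0.543, 0.285, 0.016]]]
```

View pics/end.png

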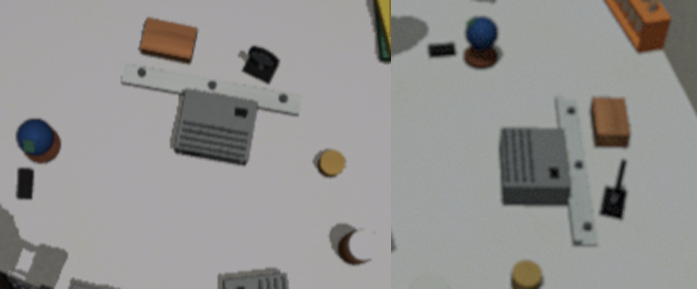

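The picture shows the box's front flat against the fence: in the crop, the top view has the box edge along (183,92)-(257,103) on the wall line. All bystanders are where they were. There's time for a second, firmer press to make sure it is seated.

```bash
python3 - <<'E'
from h import *
b=np.load("b.npy"); F=[*FO,FY]; y=infence(b)[1]
approach(loc(F,-.135,y),FY)
print(env.move_straight([*loc(F,-.1,y),Z],rate=.015,force_limit=40),np.round(env.read_state()["force"],1),infence([*env.read_state()["position"][:2],0]),env.read_state()["clock"])
env.move_straight([*loc(F,-.17,y),Z],rate=.1)
env.move_straight([*loc(F,-.26,y+.1),.16],rate=.2)
env.goto([.35,.25,.25],ori(-20))
b=measure(b); print(env.read_state()["clock"])
E
```

```text
False [-22.4  11.5  15.6] [-0.11119334 -0.01641871  9.05      ] 40.2333
  views [([0.6412, -0.0196, -9.6419], np.float64(0.53)), ([0.6412, -0.0159, -10.177], np.float64(0.78))]
box [ 0.6409 -0.0185 -9.8701] res 0.79 fence xy,ang [-0.0519 -0.0151 -0.8201] t 43.175
43.175
```

```bash
python3 -c "
from workcell import env
print(env.close_job())"
```

```text
the job is handed in; nothing more can be done
None
```

I handed the job in at about 43 s: the lamp box's window face lies flat against the fence, about 15 mm off its middle; measured seating agrees to about 2 mm and 1°. The bystanders showed no shift after the main push, and the arm finished clear; no verdict came back.

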